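# Clamp a bottle cap under the wing knob of a swing-arm fixture

## Task

A lilac bottle cap stands in the pocket of the small clamp fixture. Swing the blue arm clockwise until it rests against its stop right over the cap, then turn the red wing knob clockwise until the foot under it clamps the cap with about 20 newtons: firmly held, but not crushed. Do not press against the thin yellow guard close beside the knob, keep the cap standing in its pocket, leave the things around alone, and let go at the end.

Things in the scene. Friction and masses are not known exactly. Their poses are not given: they have to be found in the camera images.
- fixture: Grey clamp fixture, fixed to the table: base plate 160 x 210 x 12 mm. Origin on the table surface under the pocket's axis. Its -y axis points from the pocket to the steel pivot post (axis 100 mm away, post 30 mm in diameter, 86 mm high); its +x axis points from the pocket to the yellow guard; the blue arm waits on its -x side.
- pocket (a point): Centre of the pocket's floor, 12 mm above the table; the pocket is a ring 12 mm high and 41 mm wide inside.
- work_cap: Lilac plastic cap, 38 mm in diameter, 46 mm high, standing loose in the pocket; origin at the centre of its underside.
- swing_arm: Blue arm, a bar 24 mm wide, 16 mm thick, 114 mm from pivot to tip, that swings level on the post (friction 0.12 N m). Origin on the pivot axis at its underside, 86 mm above the table; its +y axis runs along it to the knob's axis 100 mm away. Starts 0.6 to 1.15 rad anticlockwise (from above) of its stop; at the stop its axes are parallel to the fixture's, the knob over the pocket.
- push_side (a point): Place to push the arm from, on its -x side face, 70 mm from the pivot axis, 8 mm below the arm's top (94 mm above the table). Pushing there towards the arm's +x swings it to its stop; carrying it by the knob works too. Turning the knob clockwise also pulls the arm clockwise, onto its stop, and friction holds it there.
- wing_grip (a point): Middle of the red butterfly wing knob on its upright axis, 126 mm above the table: place to grip. The wings form one flat upright plate 9 mm thick, 56 mm across (along this point's x axis), from 112 to 140 mm above the table, on a neck 11 mm wide; the arm's top below is at 102 mm. The knob stays at its height as it turns.
- wing_knob (a joint): Knob angle in rad, growing clockwise from above (tightening), range 0 to 4.2, starts at 0 to 0.6. A radian lowers the rubber foot 7 mm without turning it. How far the foot is screwed out on its spindle varies (7 mm range, not measured): it meets the cap after 0.5 to 2.2 rad of turning. Friction holds the knob where it is left.
- screw (a point): Where the knob's axis meets the arm's underside; the foot (18 mm wide) hangs below it. The knob turns against an even friction of 0.26 N m until the foot meets the cap, then 0.44 N m per rad stiffer, as the foot is sprung (60 N per rad): each newton on the cap adds 0.007 N m, so 20 N is 0.14 N m above the free readings. Held still, friction shifts a reading: compare like with like.
- guard: Thin yellow guard panel, 4 mm thick, 110 mm wide, fixed upright on the base parallel to the fixture's y axis. Origin at the middle of its lower edge, 36 mm from the pocket's axis along the fixture's +x.
- guard_top (a point): Middle of the guard's upper edge on the face towards the knob, 134 mm above the table. With the arm at its stop this face is 34 mm from the knob's axis and the wing tips pass it by 6 mm: a wide open gripper strikes it.
- blue_cap: Light blue cap, 38 mm in diameter, 46 mm high, standing loose to the left of the fixture; bystander.
- pen: White and black pen, 135 mm long, 16 mm thick, lying loose in front; bystander.
- bottle: Glass bottle of grain, 66 mm in diameter, 146 mm high, standing loose behind the post; bystander.

How it is judged:
By the outcome, as a careful person would: the job done as asked, in the order asked, and still so for the second after the job is handed in, with the robot touching nothing.
It also fails if it takes over 72 s, if anything falls off the work surface, if the arm or the gripper's body presses on something with over 40 N, if the wrist force passes 120 N, or if a joint passes its speed limit or range.

## Robot

A 6-joint arm with a two-finger parallel gripper is mounted at the origin on a cart in front of the work surface, level with it; the furniture and walls round the work are solid. World frame = base frame: x ahead of the robot, y to its left, z up, the work surface at z = 0. Lengths are in m, angles in rad, forces in N, time in s.
With the tool pointing down it reaches from about 0.35 to 0.725 m from the base axis. Payload 4.3 kg.
Tool frame: the origin (TCP) lies midway between the tips of the shut fingers; the grasp point (between the pads) lies 19 mm behind it; z points along the fingers, x is the direction in which the jaws open and shut, and the axes are right-handed (so a half turn about z gives the same grasp; the last joint's range is limited). The gripper opens to 85 mm and grips with 20 to 120 N. Pads are 22 mm wide; open, the fingers measure 114 mm over their backs; the gripper's body (76 mm by 85 mm) begins 54 mm behind the grasp point. The pads swing forward as they close: fully open they stand 13 mm farther back than shut.
Start: joints at [1.049, 0.377, 0.081, 1.274, 0, 1.46], TCP at [0.23, 0.527, 0.231] pointing down, gripper open.
Joint ranges: [-2.72, 2.72], [-0.84, 1.66], [-1.02, 1.22], [-1.77, 2.12], [-1.37, 1.28], [-3.14, 3.14]. Speed limits (rad/s): [2.57, 2.57, 3.14, 3.14, 3.14, 3.14].

## Interface

Orientations are given as a unit quaternion [x, y, z, w].
In Python, from rig import arm, capture, camera_info, job, models gives the robot as it stands. The module is installed in compiled form; this text tells all that it offers.
- The arm moves only by the tool move_arm, never from a script. Its argument "rows" is a list of rows, each an object of numbers: "hand": the finger opening in cm, from 0 to 8.54; "tx", "ty", "tz": the shift along the tool's x, y, z in cm; "ax", "ay", "az": the turn, a rotation vector about the tool's x, y, z in rad. In form: [{"hand": .., "tx": .., "ty": .., "tz": .., "ax": .., "ay": .., "az": ..}, ...]. A call has 1 to 8 rows; each row is the pose to reach, as a shift and turn from the pose measured when the call began, along the tool's axes at that moment; what a row does not reach only later rows make up. A row lasts 1/10 s, in which the tool goes at most 50 mm and 8.59 degrees, less where a joint would pass 70% of its speed; a pose out of reach is approached as far as the arm can. A call with a gripper value outside its range is refused whole. The fingers move at their own pace and stop on an object; "grip_force" is the grip in N (left out, the last holds). Time passes only in rows, so rows that repeat a pose let the fingers close. It gives the time, the measured TCP pose, the force and the opening at its end, in the units of the state.
- arm.get_state(): the state, without advancing time (a new reading comes with each control period).
- capture(name): name is "side" or "top" or "wrist"; returns (picture, depth): 400x640x3 uint8, red, green, blue; 400x640 float32, m along the optical axis (not along the pixel's ray), 0 where there is no reading.
- camera_info(name): a dict with "K" (3x3 intrinsics, pixels), "world_from_camera" (4x4, takes a point from camera to world coordinates); the wrist camera has in their place "T_tool_cam" (4x4, takes a point from camera to tool coordinates, whose origin is the TCP and whose axes are the tool frame's). Camera axes: x right, y up, looking along -z (the intrinsics and any distortion apply to the point x, -y, -z); pixel columns grow to the right and rows downward; lengths in m; the calibration is good to about 2 mm. A picture is of the moment at which its call begins: read the wrist's pose just before it. camera_info takes no time and is no camera call.
- job.close_job(): hands the job in, once; it reports no verdict.
Trained networks look in the newest picture that a camera, given by its name, has taken for a name from the list of things; names that differ only in an ending like _2 or _b are one class to them, and where a whole thing is asked for, a point or a joint stands for the part that bears it (a point fixed in the world has none). Each returns a list of dicts, best first, with "score" (0 to 1); they miss things now and then, are a little off and sometimes report something else, mostly with a low value. They report only what shows in the picture. A call takes as long as a camera call.
- models.spot_in(camera, label): "centre" ([x, y, z] in m, in the coordinates of the camera as it stood for that picture, good to about 4 mm: the middle of the surface that is visible of it).
The state is a dict: "clock": time; "q": joint angles; "joint_velocities": joint speeds; "tau": joint torques, N m; "tcp_pos": TCP position; "eef_rot": TCP orientation; "ft_force": force on the tool from outside, world axes, zero at the start; "moment": the same for the moment, N m; "gripper_width": opening from 0.0 (shut) to 1.0 (fully open).
Only numpy, scipy, OpenCV 4.12 (cv2) and the standard library are available. Lean on these libraries where they do the work, as an engineer would, in place of code of your own. Each camera call takes 0.05 s, during which the arm holds its last target.

## Working session

There is one attempt and no reset: what is moved stays moved. The work goes in short steps, Python scripts to look and compute and a tool call to move; the robot and the scene stay as the last step left them, time stands still between calls to the robot, and variables do not carry over. Pictures are saved under pics/ and viewed, and the job is handed in when it is done.

Besides the shell and the picture viewer there is one more tool, called after "Call:" by a JSON object that holds its "method" and its "body". move_arm: Moves the arm, as the interface text tells. Its arguments: {"type":"object","properties":{"rows":{"type":"array","items":{"type":"object","properties":{"hand":{"type":"number"},"tx":{"type":"number"},"ty":{"type":"number"},"tz":{"type":"number"},"ax":{"type":"number"},"ay":{"type":"number"},"az":{"type":"number"}}}},"grip_force":{"type":"number"}},"required":["rows"]}

```bash
ls; mkdir -p pics
cat > h.py <<'E'
import numpy as np, cv2
from rig import arm, capture, camera_info, job, models
from scipy.spatial.transform import Rotation as R
def save(n,img): cv2.imwrite(f'pics/{n}.png',cv2.cvtColor(img,cv2.COLOR_RGB2BGR))
def T_cam(name,st):
    i=camera_info(name)
    if name!='wrist': return np.array(i['world_from_camera'])
    T=np.eye(4);T[:3,:3]=R.from_quat(st['eef_rot']).as_matrix();T[:3,3]=st['tcp_pos']
    return T@np.array(i['T_tool_cam'])
def cloud(name,depth,st):
    i=camera_info(name);K=np.array(i['K'])
    v,u=np.mgrid[:depth.shape[0],:depth.shape[1]]
    x=(u-K[0,2])/K[0,0]*depth; y=(v-K[1,2])/K[1,1]*depth
    P=np.stack([x,-y,-depth],-1); T=T_cam(name,st)
    W=P@T[:3,:3].T+T[:3,3]; W[depth<=0]=np.nan
    return W
E
python3 - <<'E'
from h import *
st=arm.get_state();print(st)
for n in ['side','top','wrist']:
    p,d=capture(n);save(n+'0',p);np.savez('/tmp/'+n+'0.npz',p=p,d=d)
    i=camera_info(n);print(n,{k:np.round(v,3).tolist() if not isinstance(v,str) else v for k,v in i.items()})
T=T_cam('top',st)
for l in ['fixture','wing_knob','swing_arm','guard','work_cap','pocket','blue_cap','pen','bottle','wing_grip','push_side','guard_top']:
    for c in ['top','side']:
        T=T_cam(c,st)
        r=models.spot_in(c,l)
        print(l,c,[(round(x['score'],2),np.round(T[:3,:3]@x['centre']+T[:3,3],3).tolist()) for x in r[:2]])
E
```

```text
pics
{'clock': 0.0, 'q': array([ 1.04866539e+00,  3.78073657e-01,  7.96396309e-02,  1.27440711e+00,
       -1.52102240e-05,  1.46049164e+00]), 'joint_velocities': array([-8.49636840e-04,  6.97683923e-04,  9.01227963e-04, -8.69518420e-05,
       -1.30526524e-03, -2.36936609e-03]), 'tau': array([ 2.45550227e-04, -4.63603771e+01,  2.69876146e+01,  2.08432158e-02,
       -8.81939718e-05, -1.07707055e-05]), 'tcp_pos': array([0.2298362 , 0.5263542 , 0.23036015]), 'eef_rot': array([ 8.36744309e-01,  5.47592837e-01, -9.08485850e-04,  4.69069929e-04]), 'ft_force': array([ 0.24632294,  0.56601057, -0.57339031]), 'moment': array([ 0.02604261,  0.00045283, -0.0496575 ]), 'gripper_width': 1.0011838395675385}
side {'K': [[390.237, 0.0, 325.45], [0.0, 390.237, 204.95], [0.0, 0.0, 1.0]], 'world_from_camera': [[0.998, -0.026, 0.062, 0.591], [0.068, 0.399, -0.914, -0.972], [-0.001, 0.916, 0.4, 0.437], [0.0, 0.0, 0.0, 1.0]]}
top {'K': [[481.374, 0.0, 322.375], [0.0, 481.374, 201.228], [0.0, 0.0, 1.0]], 'world_from_camera': [[-0.007, 0.985, -0.171, 0.395], [-1.0, -0.006, 0.006, -0.192], [0.005, 0.171, 0
[... 886 characters left out ...]
97, [0.513, -0.327, 0.015]), (0.2, [0.479, -0.259, 0.122])]
blue_cap top [(0.71, [0.535, -0.146, 0.047])]
blue_cap side [(0.54, [0.498, -0.289, 0.105]), (0.53, [0.537, -0.158, 0.041])]
pen top [(0.66, [0.409, -0.199, 0.01])]
pen side [(0.55, [0.41, -0.216, 0.016])]
bottle top [(0.56, [0.606, -0.368, 0.109]), (0.18, [0.535, -0.145, 0.049])]
bottle side [(0.63, [0.615, -0.4, 0.077]), (0.21, [0.513, -0.327, 0.013])]
wing_grip top [(0.7, [0.5, -0.301, 0.101]), (0.53, [0.476, -0.251, 0.139])]
wing_grip side [(0.81, [0.482, -0.258, 0.122])]
push_side top []
push_side side [(0.77, [0.496, -0.289, 0.104])]
guard_top top [(0.66, [0.572, -0.257, 0.089])]
guard_top side [(0.74, [0.571, -0.278, 0.087])]
```

View pics/top0.png

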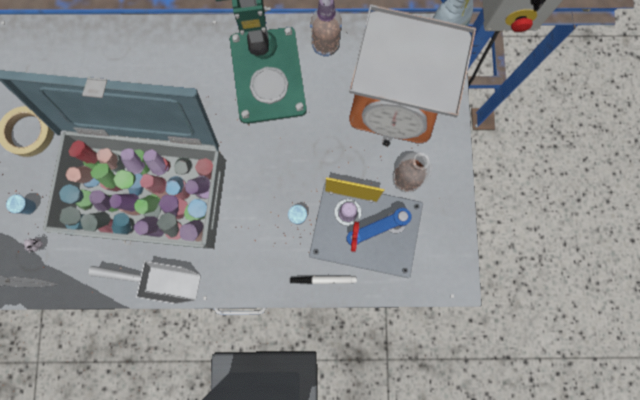

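View pics/side0.png

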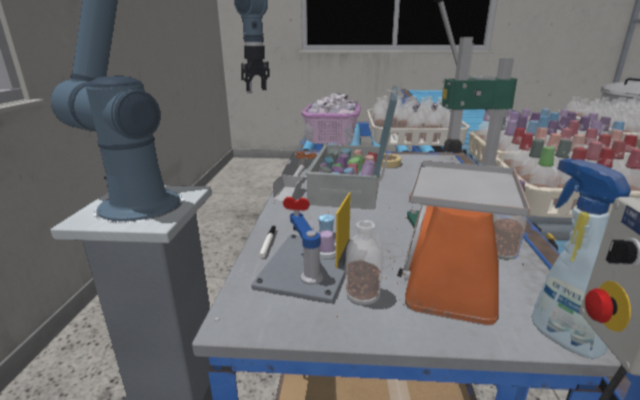

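The top view shows the fixture at about (368,232), the cap in its pocket at (348,210), the post at (403,216), the guard at (353,188), the arm running to the red knob at (355,237), the bottle at (410,172) and the pen at (323,280). Next I'll fit the geometry from the depth clouds.

Run:
```python
from h import *
st=arm.get_state()
for n in ['top','side']:
    z=np.load(f'/tmp/{n}0.npz');p,d=z['p'],z['d'];W=cloud(n,d,st)
    hsv=cv2.cvtColor(p,cv2.COLOR_RGB2HSV);H,S,V=[hsv[...,i].astype(int) for i in range(3)]
    near=(np.abs(W[...,0]-.5)<.15)&(np.abs(W[...,1]+.29)<.17)
    def rep(name,m):
        P=W[m&near];
        if len(P)<5: print(n,name,len(P));return
        c=np.median(P,0);q=P[:,:2]-P[:,:2].mean(0);u,s,vt=np.linalg.svd(q,full_matrices=False)
        a=np.degrees(np.arctan2(vt[0,1],vt[0,0]));e=q@vt[0]
        print(n,name,len(P),'mean',P.mean(0).round(4),'zr',np.percentile(P[:,2],[2,50,98]).round(3),'ang',a.round(1),'len',np.ptp(e).round(3), 'ends',(P[:,:2].mean(0)+e.min()*vt[0]).round(3),(P[:,:2].mean(0)+e.max()*vt[0]).round(3))
    zz=W[...,2]
    rep('red',((H<6)|(H>174))&(S>150)&(zz>.1))
    rep('yellow',(H>18)&(H<32)&(S>150)&(zz>.02))
    rep('yellowtop',(H>18)&(H<32)&(S>150)&(zz>.125))
    rep('blue',(H>100)&(H<120)&(S>140)&(zz>.09))
    rep('bluehi',(H>100)&(H<120)&(S>140)&(zz>.09)&(zz<.107))
    rep('cap',(H>125)&(H<160)&(S>30)&(zz>.05)&(zz<.066))
    rep('base',(zz>.009)&(zz<.016)&(S<60))
    m=((zz>.008)&(zz<.017)&(S<70)&near).astype(np.uint8)
    if n=='top':
        m=((zz>.006)&near).astype(np.uint8)
        m=cv2.morphologyEx(m,cv2.MORPH_OPEN,np.ones((3,3),np.uint8))
        cv2.imwrite('pics/mask.png',m*255)
        x0,y0,x1,y1=290,140,450,300
        save('topz',cv2.resize(p[y0:y1,x0:x1],(600,600),interpolation=cv2.INTER_CUBIC))
```

```text
top red 114 mean [ 0.4818 -0.2543  0.1375] zr [0.132 0.138 0.142] ang 171.9 len 0.051 ends [ 0.506 -0.258] [ 0.456 -0.251]
top yellow 620 mean [ 0.5748 -0.256   0.0894] zr [0.034 0.09  0.135] ang -102.2 len 0.104 ends [ 0.586 -0.205] [ 0.564 -0.306]
top yellowtop 107 mean [ 0.5748 -0.2572  0.1315] zr [0.125 0.132 0.136] ang -102.0 len 0.103 ends [ 0.586 -0.206] [ 0.564 -0.306]
top blue 608 mean [ 0.5026 -0.3042  0.1027] zr [0.099 0.103 0.107] ang -66.8 len 0.127 ends [ 0.476 -0.243] [ 0.526 -0.36 ]
top bluehi 594 mean [ 0.5022 -0.3033  0.1026] zr [0.099 0.103 0.106] ang -66.8 len 0.127 ends [ 0.476 -0.243] [ 0.526 -0.36 ]
top cap 54 mean [ 0.536  -0.2468  0.0566] zr [0.051 0.057 0.06 ] ang 54.4 len 0.03 ends [ 0.528 -0.258] [ 0.545 -0.234]
top base 5715 mean [ 0.4887 -0.2819  0.0124] zr [0.009 0.012 0.016] ang 98.1 len 0.293 ends [ 0.507 -0.412] [ 0.466 -0.122]
side red 223 mean [ 0.4831 -0.26    0.1271] zr [0.116 0.127 0.138] ang -7.9 len 0.05 ends [ 0.458 -0.257] [ 0.508 -0.263]
side yellow 557 mean [ 0.5771 -0.2705  0.084 ] zr [0.029 0.085 0.134] ang -102.3 len 0.1 ends [ 0.589 -0.216] [ 0.568 -0.313]
side yellowtop 64 mean [ 0.5775 -0.2681  0.1303] zr [0.125 0.13  0.135] ang -102.4 len 0.099 ends [ 0.589 -0.216] [ 0.568 -0.312]
side blue 366 mean [ 0.5066 -0.3242  0.1004] zr [0.091 0.102 0.106] ang -66.3 len 0.116 ends [ 0.478 -0.26 ] [ 0.525 -0.366]
side bluehi 366 mean [ 0.5066 -0.3242  0.1004] zr [0.091 0.102 0.106] ang -66.3 len 0.116 ends [ 0.478 -0.26 ] [ 0.525 -0.366]
side cap 106 mean [ 0.5436 -0.2551  0.0558] zr [0.051 0.057 0.058] ang -83.2 len 0.034 ends [ 0.541 -0.235] [ 0.545 -0.269]
side base 3167 mean [ 0.4937 -0.3223  0.0122] zr [0.01  0.012 0.015] ang -52.0 len 0.358 ends [ 0.368 -0.161] [ 0.588 -0.443]
```

View pics/topz.png

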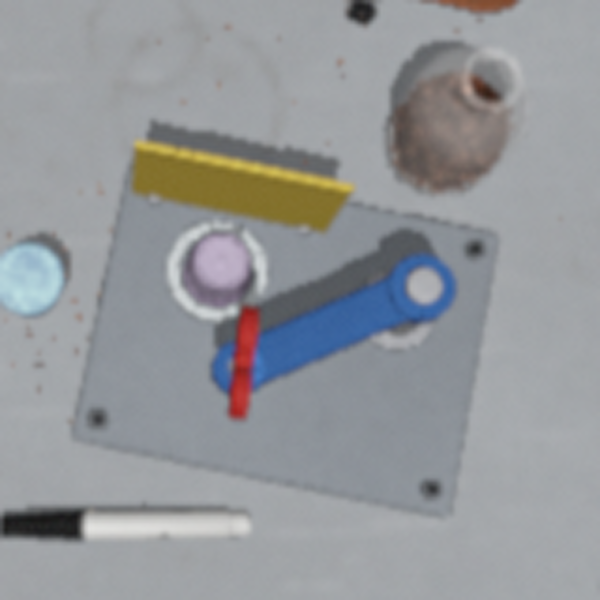

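```bash
cat >> h.py <<'E'
def go(x,y,z,yaw):
    st=arm.get_state();M=R.from_quat(st['eef_rot'])
    c,s=np.cos(np.radians(yaw)),np.sin(np.radians(yaw))
    D=np.array([[c,s,0],[s,-c,0],[0,0,-1.]])
    t=M.inv().apply(np.array([x,y,z])-st['tcp_pos'])*100
    a=(M.inv()*R.from_matrix(D)).as_rotvec()
    print('t',t.round(2),'a',a.round(3),'q',np.round(st['q'],2))
def S():
    st=arm.get_state();M=R.from_quat(st['eef_rot']).as_matrix()
    print('clk',round(st['clock'],2),'tcp',np.round(st['tcp_pos'],4),'yaw',np.degrees(np.arctan2(M[1,0],M[0,0])).round(2),'tilt',M[:,2].round(3),'F',np.round(st['ft_force'],2),'M',np.round(st['moment'],3),'w',round(st['gripper_width']*85.4,1),'q6',round(st['q'][5],3),'tau6',round(st['tau'][5],3))
    return st
E
python3 -c "
from h import *
go(.41,0,.28,78); go(.47,-.255,.22,82)"
```

```text
t [-41.09  37.57  -4.87] a [ 0.    -0.    -0.202] q [ 1.05  0.38  0.08  1.27 -0.    1.46]
t [-62.06  53.28   1.13] a [ 0.    -0.    -0.272] q [ 1.05  0.38  0.08  1.27 -0.    1.46]
```

Call:
{"method": "move_arm", "body": {"rows": [{"hand": 3,"tx": -2,"ty": 2,"tz": -4.9,"az": 0},{"hand": 3,"tx": -41,"ty": 37.5,"tz": -4.9,"az": -0.2},{"hand": 3,"tx": -41,"ty": 37.5,"tz": -4.9,"az": -0.2},{"hand": 3,"tx": -41,"ty": 37.5,"tz": -4.9,"az": -0.2},{"hand": 3,"tx": -41,"ty": 37.5,"tz": -4.9,"az": -0.2},{"hand": 3,"tx": -41,"ty": 37.5,"tz": -4.9,"az": -0.2},{"hand": 3,"tx": -41,"ty": 37.5,"tz": -4.9,"az": -0.2},{"hand": 3,"tx": -41,"ty": 37.5,"tz": -4.9,"az": -0.2}]}}

```text
invalid input
```

```bash
python3 -c "
from h import *
S();go(.41,0,.28,78); go(.47,-.255,.24,82)"
```

```text
clk 1.35 tcp [0.2301 0.5269 0.2313] yaw 66.41 tilt [ 0.  0. -1.] F [0.49 0.13 0.6 ] M [-0.017  0.069 -0.   ] w 85.0 q6 1.461 tau6 0.0
t [-41.09  37.57  -4.87] a [ 0.    -0.    -0.202] q [ 1.05  0.38  0.08  1.27 -0.    1.46]
t [-62.06  53.28  -0.87] a [ 0.    -0.    -0.272] q [ 1.05  0.38  0.08  1.27 -0.    1.46]
```

Call:
{"method": "move_arm", "body": {"rows": [{"hand": 3,"tx": -2,"ty": 2,"tz": -4.9,"ax": 0,"ay": 0,"az": 0},{"hand": 3,"tx": -41,"ty": 37.5,"tz": -4.9,"ax": 0,"ay": 0,"az": -0.2},{"hand": 3,"tx": -41,"ty": 37.5,"tz": -4.9,"ax": 0,"ay": 0,"az": -0.2},{"hand": 3,"tx": -41,"ty": 37.5,"tz": -4.9,"ax": 0,"ay": 0,"az": -0.2},{"hand": 3,"tx": -41,"ty": 37.5,"tz": -4.9,"ax": 0,"ay": 0,"az": -0.2},{"hand": 3,"tx": -41,"ty": 37.5,"tz": -4.9,"ax": 0,"ay": 0,"az": -0.2},{"hand": 3,"tx": -41,"ty": 37.5,"tz": -4.9,"ax": 0,"ay": 0,"az": -0.2},{"hand": 3,"tx": -41,"ty": 37.5,"tz": -4.9,"ax": 0,"ay": 0,"az": -0.2}]}}

```text
clock: 2.15
tcp_pos: [0.3516, 0.1714, 0.2787]
eef_rot: [0.778, 0.629, 0.001, 0.0]
ft_force: [1.3, 0.1, -0.8]
gripper_width: 0.353
```

```bash
python3 -c "
from h import *
S();go(.41,0,.28,78); go(.47,-.255,.24,82)"
```

```text
clk 2.15 tcp [0.3516 0.1714 0.2787] yaw 77.9 tilt [ 0.001  0.    -1.   ] F [ 1.31  0.08 -0.8 ] M [ 0.008 -0.086 -0.011] w 30.2 q6 0.502 tau6 1.073
t [-15.53   9.3   -0.13] a [ 0.001 -0.001 -0.002] q [ 0.29 -0.01 -0.27  1.3   0.    0.5 ]
t [-39.21  20.51   3.87] a [ 0.001 -0.001 -0.072] q [ 0.29 -0.01 -0.27  1.3   0.    0.5 ]
```

Call:
{"method": "move_arm", "body": {"rows": [{"hand": 3,"tx": -39,"ty": 20.5,"tz": 1,"ax": 0,"ay": 0,"az": -0.07},{"hand": 3,"tx": -39,"ty": 20.5,"tz": 1,"ax": 0,"ay": 0,"az": -0.07},{"hand": 3,"tx": -39,"ty": 20.5,"tz": 1,"ax": 0,"ay": 0,"az": -0.07},{"hand": 3,"tx": -39,"ty": 20.5,"tz": 1,"ax": 0,"ay": 0,"az": -0.07},{"hand": 3,"tx": -39,"ty": 20.5,"tz": 1,"ax": 0,"ay": 0,"az": -0.07},{"hand": 3,"tx": -39,"ty": 20.5,"tz": 1,"ax": 0,"ay": 0,"az": -0.07},{"hand": 3,"tx": -39,"ty": 20.5,"tz": 1,"ax": 0,"ay": 0,"az": -0.07},{"hand": 3,"tx": -39,"ty": 20.5,"tz": 1,"ax": 0,"ay": 0,"az": -0.07}]}}

```text
clock: 2.95
tcp_pos: [0.4591, -0.2143, 0.2698]
eef_rot: [0.755, 0.655, 0.001, 0.001]
ft_force: [1.2, 0.8, -0.6]
gripper_width: 0.355
```

```bash
python3 -c "
from h import *
S();go(.47,-.255,.24,82)"
```

```text
clk 2.95 tcp [ 0.4591 -0.2143  0.2698] yaw 81.87 tilt [ 0.002  0.    -1.   ] F [ 1.19  0.8  -0.58] M [ 0.041 -0.03  -0.041] w 30.3 q6 -0.421 tau6 0.554
t [-3.88  1.65  2.98] a [ 0.002 -0.001 -0.002] q [-0.56  0.23 -0.03  1.31  0.   -0.42]
```

Call:
{"method": "move_arm", "body": {"rows": [{"hand": 3,"tx": -3.9,"ty": 1.6,"tz": 3,"ax": 0,"ay": 0,"az": 0},{"hand": 3,"tx": -3.9,"ty": 1.6,"tz": 3,"ax": 0,"ay": 0,"az": 0},{"hand": 3,"tx": -3.9,"ty": 1.6,"tz": 3,"ax": 0,"ay": 0,"az": 0}]}}

```text
clock: 3.25
tcp_pos: [0.4687, -0.2555, 0.2385]
eef_rot: [0.756, 0.655, 0.001, -0.001]
ft_force: [-0.0, 0.0, 0.5]
gripper_width: 0.351
```

Run:
```python
from h import *
st=S()
p,d=capture('wrist');save('w1',p);W=cloud('wrist',d,st)
np.savez('/tmp/w1.npz',p=p,d=d,W=W)
hsv=cv2.cvtColor(p,cv2.COLOR_RGB2HSV);H,Sa,V=[hsv[...,i].astype(int) for i in range(3)];zz=W[...,2]
def rep(name,m):
    P=W[m]
    if len(P)<5: print(name,len(P));return
    q=P[:,:2]-P[:,:2].mean(0);u,s,vt=np.linalg.svd(q,full_matrices=False);e=q@vt[0];f=q@vt[1]
    mid=P[:,:2].mean(0)+vt[0]*(e.min()+e.max())/2+vt[1]*(f.min()+f.max())/2
    print(name,len(P),'mean',P.mean(0).round(4),'mid',mid.round(4),'zr',np.percentile(P[:,2],[2,50,98]).round(3),'ang',np.degrees(np.arctan2(vt[0,1],vt[0,0])).round(1),'len',np.ptp(e).round(3),np.ptp(f).round(3))
red=((H<8)|(H>172))&(Sa>120)&(zz>.1)
rep('red',red);rep('redtop',red&(zz>.135))
y=(H>18)&(H<34)&(Sa>120)
rep('yel',y&(zz>.03));rep('yeltop',y&(zz>.129))
b=(H>100)&(H<122)&(Sa>120)
rep('bluetop',b&(zz>.098)&(zz<.108))
rep('cap',(H>120)&(H<165)&(Sa>25)&(zz>.053)&(zz<.065))
```

```text
clk 3.25 tcp [ 0.4687 -0.2555  0.2385] yaw 81.77 tilt [-0.     0.002 -1.   ] F [-0.02  0.02  0.5 ] M [-0.018  0.028 -0.014] w 30.0 q6 -0.475 tau6 -0.028
red 466 mean [ 0.478  -0.2535  0.1369] mid [ 0.4806 -0.254 ] zr [0.131 0.138 0.141] ang -7.7 len 0.053 0.008
redtop 344 mean [ 0.4796 -0.2537  0.1383] mid [ 0.4814 -0.2541] zr [0.135 0.139 0.141] ang -7.7 len 0.05 0.008
yel 2715 mean [ 0.5705 -0.269   0.094 ] mid [ 0.5201 -0.2628] zr [0.033 0.095 0.239] ang 82.5 len 0.074 0.116
yeltop 378 mean [ 0.5582 -0.2652  0.1504] mid [ 0.5201 -0.2549] zr [0.129 0.133 0.259] ang -15.5 len 0.118 0.062
bluetop 2018 mean [ 0.5009 -0.3028  0.1023] mid [ 0.5018 -0.3005] zr [0.099 0.102 0.106] ang 112.4 len 0.128 0.032
cap 825 mean [ 0.5741 -0.0372  0.0581] mid [ 0.5451 -0.0539] zr [0.054 0.057 0.064] ang -99.6 len 0.409 0.147
```

View pics/w1.png

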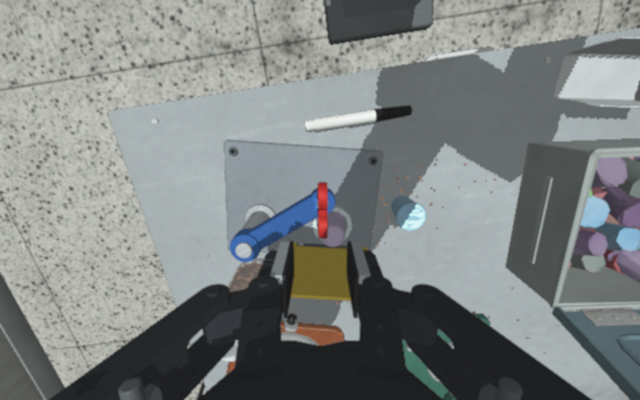

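The wrist view shows the knob at (322,210), the arm down to the post at (243,251), the cap in its ring at (330,230), and the guard between the fingers at (320,272). Next I'll refine the pivot and guard line.

Run:
```python
from h import *
for f,n in [('/tmp/w1.npz','wrist'),('/tmp/top0.npz','top')]:
    z=np.load(f);p=z['p'];W=z['W'] if n=='wrist' else cloud('top',z['d'],None)
    hsv=cv2.cvtColor(p,cv2.COLOR_RGB2HSV);H,Sa,V=[hsv[...,i].astype(int) for i in range(3)];zz=W[...,2]
    b=(H>100)&(H<122)&(Sa>100)&(zz>.097)&(zz<.11)
    P=W[b][:,:2]
    piv=np.array([.52,-.347])
    g=(Sa<70)&(zz>.095)&(np.hypot(W[...,0]-piv[0],W[...,1]-piv[1])<.025)
    print(n,'post',g.sum(),W[g].mean(0).round(4),np.ptp(W[g],axis=0).round(3))
    # bar axis: points 25..90mm from pivot
    u=np.array([np.cos(np.radians(113)),np.sin(np.radians(113))])
    e=(P-piv)@u;s=(e>.03)&(e<.085)
    q=P[s];l=cv2.fitLine(q.astype(np.float32),cv2.DIST_L2,0,1e-4,1e-4).ravel();print('bar',l.round(4),np.degrees(np.arctan2(l[1],l[0])).round(1))
    near=(np.abs(W[...,0]-.57)<.04)&(np.abs(W[...,1]+.26)<.08)
    y=(H>18)&(H<34)&(Sa>110)&near&(zz>.04)
    q=W[y];
    l=cv2.fitLine(q[:,:2].astype(np.float32),cv2.DIST_HUBER,0,1e-4,1e-4).ravel();print('guard',l.round(4),np.degrees(np.arctan2(l[1],l[0])).round(1),q[:,2].max().round(3))
    tt=q[q[:,2]>.125];print('top edge ends',tt[tt[:,1].argmin()].round(4),tt[tt[:,1].argmax()].round(4))
```

```text
wrist post 210 [ 0.5207 -0.3459  0.1092] [0.025 0.025 0.011]
bar [ 0.3945 -0.9189  0.4974 -0.2938] -66.8
guard [ 0.2132  0.977   0.5749 -0.2582] 77.7 0.136
top edge ends [ 0.5672 -0.2999  0.1339] [ 0.5787 -0.2392  0.1305]
top post 79 [ 0.5202 -0.3467  0.1093] [0.026 0.019 0.012]
bar [ 0.3977 -0.9175  0.4979 -0.294 ] -66.6
guard [ 0.2116  0.9774  0.5756 -0.252 ] 77.8 0.139
top edge ends [ 0.5648 -0.3079  0.1347] [ 0.5861 -0.204   0.134 ]
```

```bash
python3 -c "
from h import *
go(.481,-.2543,.111,82)"
```

```text
t [ 0.19  1.17 12.86] a [ 0.001 -0.002 -0.003] q [-0.62  0.29 -0.02  1.26  0.   -0.48]
```

Call:
{"method": "move_arm", "body": {"rows": [{"hand": 3,"tx": 0.2,"ty": 1.2,"tz": 4,"ax": 0,"ay": 0,"az": 0},{"hand": 3,"tx": 0.2,"ty": 1.2,"tz": 8,"ax": 0,"ay": 0,"az": 0},{"hand": 3,"tx": 0.2,"ty": 1.2,"tz": 10,"ax": 0,"ay": 0,"az": 0},{"hand": 3,"tx": 0.2,"ty": 1.2,"tz": 11.5,"ax": 0,"ay": 0,"az": 0},{"hand": 3,"tx": 0.2,"ty": 1.2,"tz": 12.5,"ax": 0,"ay": 0,"az": 0},{"hand": 3,"tx": 0.2,"ty": 1.2,"tz": 12.8,"ax": 0,"ay": 0,"az": 0},{"hand": 3,"tx": 0.2,"ty": 1.2,"tz": 12.8,"ax": 0,"ay": 0,"az": 0}]}}

```text
clock: 4.0
tcp_pos: [0.4816, -0.2537, 0.1123]
eef_rot: [0.755, 0.655, 0.001, 0.0]
ft_force: [0.3, 0.4, -0.3]
gripper_width: 0.349
```

Run:
```python
from h import *
st=S();go(.481,-.2543,.111,82)
p,d=capture('wrist');save('w2',p)
p,d=capture('side');save('s2',cv2.resize(p[150:310,220:420],(800,640)))
```

```text
clk 4.0 tcp [ 0.4816 -0.2537  0.1123] yaw 81.91 tilt [ 0.002  0.001 -1.   ] F [ 0.31  0.41 -0.29] M [0.018 0.006 0.036] w 29.8 q6 -0.461 tau6 0.001
t [-0.07 -0.06  0.13] a [ 0.002 -0.001 -0.002] q [-0.6   0.38 -0.23  0.96  0.   -0.46]
```

View pics/w2.png

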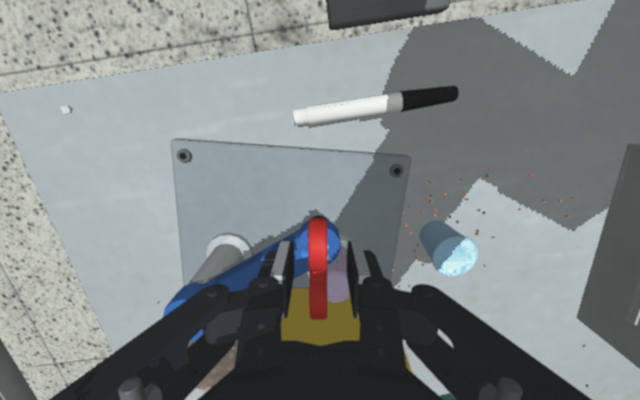

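View pics/s2.png

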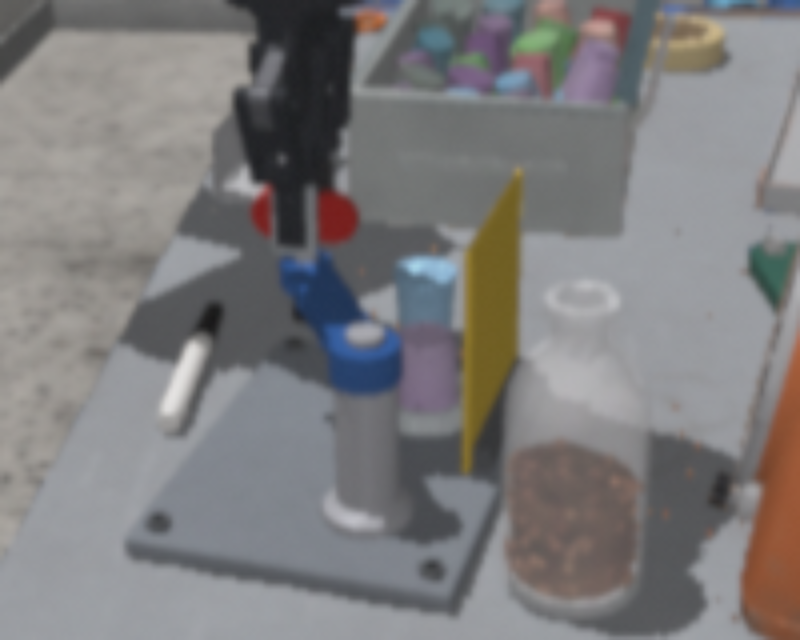

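The red plate sits centred between the pads (at (317,268) in the wrist view), and the pads are level with it in the side view. I'll close gently first.

Call:
{"method": "move_arm", "body": {"rows": [{"hand": 1.6,"tx": 0,"ty": 0,"tz": 0.1,"ax": 0,"ay": 0,"az": 0},{"hand": 1.2,"tx": 0,"ty": 0,"tz": 0.1,"ax": 0,"ay": 0,"az": 0},{"hand": 0.8,"tx": 0,"ty": 0,"tz": 0.1,"ax": 0,"ay": 0,"az": 0},{"hand": 0.5,"tx": 0,"ty": 0,"tz": 0.1,"ax": 0,"ay": 0,"az": 0},{"hand": 0.5,"tx": 0,"ty": 0,"tz": 0.1,"ax": 0,"ay": 0,"az": 0}], "grip_force": 25}}

```text
clock: 4.6
tcp_pos: [0.4827, -0.2549, 0.1125]
eef_rot: [0.755, 0.655, 0.001, 0.002]
ft_force: [0.8, -0.9, 3.8]
gripper_width: 0.1
```

Run:
```python
from h import *
S()
```

```text
clk 4.6 tcp [ 0.4827 -0.2549  0.1125] yaw 81.88 tilt [ 0.004 -0.001 -1.   ] F [ 0.77 -0.95  3.8 ] M [-0.126 -0.069  0.056] w 8.6 q6 -0.461 tau6 0.117
```

```bash
cat >> h.py <<'E'
piv=np.array([.5204,-.3462])
def arc(degs,R0=None,dz=0):
    st=arm.get_state();M=R.from_quat(st['eef_rot']);c=st['tcp_pos'][:2]-piv
    print('now ang',np.degrees(np.arctan2(c[1],c[0])).round(2),'r',np.hypot(*c).round(4))
    for a in degs:
        r=R.from_euler('z',-np.radians(a)).as_matrix()[:2,:2]@c
        t=M.inv().apply(np.r_[r-c,dz])*100
        print(a,t.round(2),round(np.radians(a),3))
E
python3 - <<'E'
from h import *
arc([2,5,9,13,17,21,25,25])
E
```

```text
now ang 112.46 r 0.0988
2 [0.17 0.3  0.  ] 0.035
5 [0.41 0.76 0.  ] 0.087
9 [0.68 1.39 0.01] 0.157
13 [0.91 2.04 0.01] 0.227
17 [1.1  2.71 0.01] 0.297
21 [1.24 3.38 0.01] 0.367
25 [1.33 4.06 0.02] 0.436
25 [1.33 4.06 0.02] 0.436
```

Call:
{"method": "move_arm", "body": {"rows": [{"hand": 0.4,"tx": 0,"ty": 0,"tz": 0,"ax": 0,"ay": 0,"az": 0},{"hand": 0.4,"tx": 0,"ty": 0,"tz": 0,"ax": 0,"ay": 0,"az": 0},{"hand": 0.4,"tx": 0.17,"ty": 0.3,"tz": 0,"ax": 0,"ay": 0,"az": 0.035},{"hand": 0.4,"tx": 0.41,"ty": 0.76,"tz": 0,"ax": 0,"ay": 0,"az": 0.087},{"hand": 0.4,"tx": 0.68,"ty": 1.39,"tz": 0,"ax": 0,"ay": 0,"az": 0.157},{"hand": 0.4,"tx": 0.91,"ty": 2.04,"tz": 0,"ax": 0,"ay": 0,"az": 0.227},{"hand": 0.4,"tx": 1.02,"ty": 2.4,"tz": 0,"ax": 0,"ay": 0,"az": 0.262},{"hand": 0.4,"tx": 1.02,"ty": 2.4,"tz": 0,"ax": 0,"ay": 0,"az": 0.262}], "grip_force": 80}}

```text
clock: 5.4
tcp_pos: [0.5082, -0.2481, 0.1127]
eef_rot: [0.835, 0.551, 0.002, 0.001]
ft_force: [0.1, 0.6, 3.3]
gripper_width: 0.086
```

Run:
```python
from h import *
S()
arc([3,6,10,14,16,17,18])
```

```text
clk 5.4 tcp [ 0.5082 -0.2481  0.1127] yaw 66.86 tilt [ 0.004 -0.001 -1.   ] F [0.07 0.58 3.35] M [ 0.084  0.004 -0.113] w 7.4 q6 -0.163 tau6 0.056
now ang 97.11 r 0.0989
3 [0.25 0.45 0.  ] 0.052
6 [0.47 0.92 0.  ] 0.105
10 [0.74 1.56 0.01] 0.175
14 [0.95 2.21 0.01] 0.244
16 [1.04 2.55 0.01] 0.279
17 [1.08 2.72 0.01] 0.297
18 [1.12 2.88 0.01] 0.314
```

Call:
{"method": "move_arm", "body": {"rows": [{"hand": 0.4,"tx": 0.25,"ty": 0.45,"tz": 0,"ax": 0,"ay": 0,"az": 0.052},{"hand": 0.4,"tx": 0.47,"ty": 0.92,"tz": 0,"ax": 0,"ay": 0,"az": 0.105},{"hand": 0.4,"tx": 0.74,"ty": 1.56,"tz": 0,"ax": 0,"ay": 0,"az": 0.175},{"hand": 0.4,"tx": 0.95,"ty": 2.21,"tz": 0,"ax": 0,"ay": 0,"az": 0.244},{"hand": 0.4,"tx": 1.04,"ty": 2.55,"tz": 0,"ax": 0,"ay": 0,"az": 0.279},{"hand": 0.4,"tx": 1.08,"ty": 2.72,"tz": 0,"ax": 0,"ay": 0,"az": 0.297},{"hand": 0.4,"tx": 1.08,"ty": 2.72,"tz": 0,"ax": 0,"ay": 0,"az": 0.297}]}}

```text
clock: 6.1
tcp_pos: [0.5374, -0.2485, 0.1127]
eef_rot: [0.907, 0.422, 0.002, 0.001]
ft_force: [0.3, 1.4, 3.3]
gripper_width: 0.086
```

Run:
```python
from h import *
S()
arc([1,2,2.5,3,3.5,4])
```

```text
clk 6.1 tcp [ 0.5374 -0.2485  0.1127] yaw 49.88 tilt [ 0.004  0.    -1.   ] F [0.26 1.43 3.27] M [ 0.291 -0.013 -0.11 ] w 7.4 q6 0.159 tau6 -0.045
now ang 80.12 r 0.0992
1 [0.09 0.15 0.  ] 0.017
2 [0.17 0.3  0.  ] 0.035
2.5 [0.21 0.38 0.  ] 0.044
3 [0.25 0.46 0.  ] 0.052
3.5 [0.29 0.53 0.  ] 0.061
4 [0.33 0.61 0.  ] 0.07
```

Call:
{"method": "move_arm", "body": {"rows": [{"hand": 0.4,"tx": 0.09,"ty": 0.15,"tz": 0,"ax": 0,"ay": 0,"az": 0.017},{"hand": 0.4,"tx": 0.17,"ty": 0.3,"tz": 0,"ax": 0,"ay": 0,"az": 0.035},{"hand": 0.4,"tx": 0.17,"ty": 0.3,"tz": 0,"ax": 0,"ay": 0,"az": 0.035}]}}

```text
clock: 6.4
tcp_pos: [0.5409, -0.2491, 0.1127]
eef_rot: [0.914, 0.405, 0.002, 0.001]
ft_force: [0.0, 1.3, 3.4]
gripper_width: 0.088
```

Run:
```python
from h import *
S()
arc([.5,1,2,2.5,3])
```

```text
clk 6.4 tcp [ 0.5409 -0.2491  0.1127] yaw 47.84 tilt [ 0.004  0.    -1.   ] F [0.05 1.29 3.43] M [ 0.141 -0.008 -0.102] w 7.5 q6 0.196 tau6 -0.059
now ang 78.06 r 0.0992
0.5 [0.04 0.07 0.  ] 0.009
1 [0.09 0.15 0.  ] 0.017
2 [0.17 0.3  0.  ] 0.035
2.5 [0.21 0.38 0.  ] 0.044
3 [0.25 0.46 0.  ] 0.052
```

Call:
{"method": "move_arm", "body": {"rows": [{"hand": 0.4,"tx": 0.09,"ty": 0.15,"tz": 0,"ax": 0,"ay": 0,"az": 0.017},{"hand": 0.4,"tx": 0.09,"ty": 0.15,"tz": 0,"ax": 0,"ay": 0,"az": 0.017}]}}

```text
clock: 6.6
tcp_pos: [0.5427, -0.2495, 0.1127]
eef_rot: [0.918, 0.397, 0.002, 0.001]
ft_force: [0.4, 2.7, 3.8]
gripper_width: 0.091
```

Run:
```python
from h import *
S()
arc([.5,1,2,2.5,3])
```

```text
clk 6.6 tcp [ 0.5427 -0.2495  0.1127] yaw 46.83 tilt [ 0.004  0.    -1.   ] F [0.38 2.67 3.82] M [ 0.187  0.082 -0.176] w 7.8 q6 0.215 tau6 -0.094
now ang 77.01 r 0.0992
0.5 [0.04 0.08 0.  ] 0.009
1 [0.09 0.15 0.  ] 0.017
2 [0.17 0.3  0.  ] 0.035
2.5 [0.21 0.38 0.  ] 0.044
3 [0.25 0.46 0.  ] 0.052
```

Call:
{"method": "move_arm", "body": {"rows": [{"hand": 0.4,"tx": 0.09,"ty": 0.15,"tz": 0,"ax": 0,"ay": 0,"az": 0.017},{"hand": 0.4,"tx": 0.09,"ty": 0.15,"tz": 0,"ax": 0,"ay": 0,"az": 0.017}]}}

```text
clock: 6.8
tcp_pos: [0.543, -0.2496, 0.1127]
eef_rot: [0.921, 0.389, 0.001, -0.0]
ft_force: [-5.1, 1.2, 7.7]
gripper_width: 0.084
```

Run:
```python
from h import *
S()
arc([.5,1,2,2.5,3])
p,d=capture('top');save('t3',cv2.resize(p[140:300,290:450],(600,600),interpolation=cv2.INTER_CUBIC))
p,d=capture('side');save('s3',cv2.resize(p[150:310,220:420],(800,640)))
```

```text
clk 6.8 tcp [ 0.543  -0.2496  0.1127] yaw 45.83 tilt [ 0.001  0.001 -1.   ] F [-5.07  1.2   7.74] M [0.285 0.911 0.095] w 7.1 q6 0.233 tau6 0.166
now ang 76.86 r 0.0992
0.5 [0.04 0.07 0.  ] 0.009
1 [0.09 0.15 0.  ] 0.017
2 [0.17 0.3  0.  ] 0.035
2.5 [0.22 0.38 0.  ] 0.044
3 [0.26 0.45 0.  ] 0.052
```

View pics/s3.png

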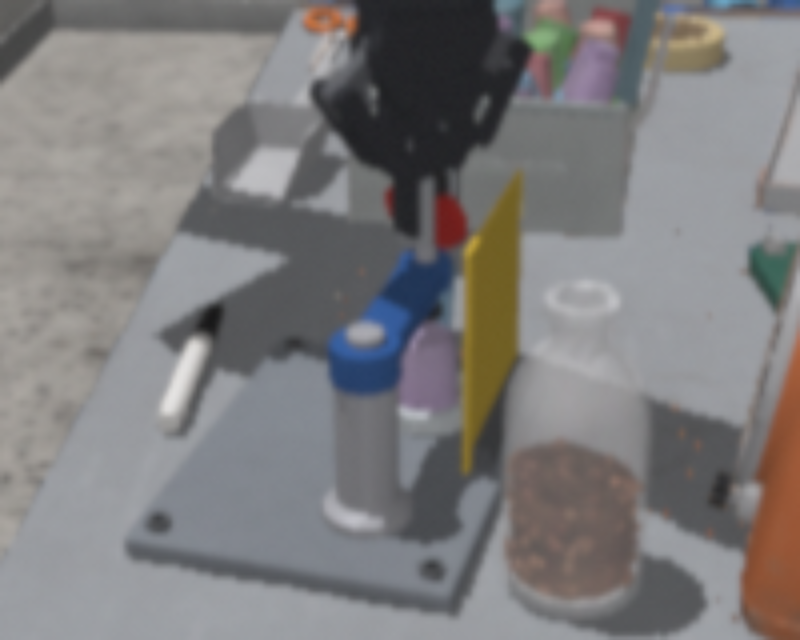

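View pics/t3.png

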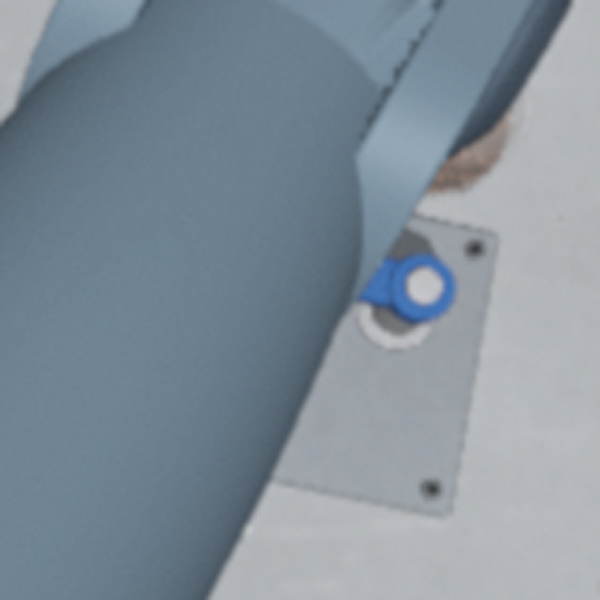

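The arm is at its stop: Fx went to -5 N and motion stopped at 76.9° against 77.8° expected, and the side view shows it parallel to the guard. Now I'll turn the knob in equal steps and read Mz after each.

Call:
{"method": "move_arm", "body": {"rows": [{"hand": 0.4,"tx": 0,"ty": 0,"tz": 0,"ax": 0,"ay": 0,"az": 0.05},{"hand": 0.4,"tx": 0,"ty": 0,"tz": 0,"ax": 0,"ay": 0,"az": 0.1},{"hand": 0.4,"tx": 0,"ty": 0,"tz": 0,"ax": 0,"ay": 0,"az": 0.15},{"hand": 0.4,"tx": 0,"ty": 0,"tz": 0,"ax": 0,"ay": 0,"az": 0.2}]}}

```text
clock: 7.3
tcp_pos: [0.5428, -0.2496, 0.1127]
eef_rot: [0.956, 0.295, 0.001, -0.0]
ft_force: [-1.8, 0.6, 3.9]
gripper_width: 0.086
```

```bash
python3 -c "
from h import *
S()"
```

```text
clk 7.3 tcp [ 0.5428 -0.2496  0.1127] yaw 34.27 tilt [ 0.001  0.    -1.   ] F [-1.78  0.59  3.85] M [0.052 0.23  0.278] w 7.3 q6 0.435 tau6 -0.172
```

Call:
{"method": "move_arm", "body": {"rows": [{"hand": 0.4,"tx": 0,"ty": 0,"tz": 0,"ax": 0,"ay": 0,"az": 0.05},{"hand": 0.4,"tx": 0,"ty": 0,"tz": 0,"ax": 0,"ay": 0,"az": 0.1}]}}

```text
clock: 7.5
tcp_pos: [0.5428, -0.2497, 0.1127]
eef_rot: [0.969, 0.246, 0.0, -0.0]
ft_force: [0.0, 1.0, 3.0]
gripper_width: 0.09
```

```bash
python3 -c "
from h import *
S()"
```

```text
clk 7.5 tcp [ 0.5428 -0.2497  0.1127] yaw 28.43 tilt [ 0.001  0.    -1.   ] F [0.   1.03 2.97] M [0.089 0.143 0.266] w 7.7 q6 0.537 tau6 -0.166
```

Call:
{"method": "move_arm", "body": {"rows": [{"hand": 0.4,"tx": 0,"ty": 0,"tz": 0,"ax": 0,"ay": 0,"az": 0.05},{"hand": 0.4,"tx": 0,"ty": 0,"tz": 0,"ax": 0,"ay": 0,"az": 0.1}]}}

```text
clock: 7.7
tcp_pos: [0.5427, -0.2497, 0.1127]
eef_rot: [0.981, 0.196, 0.0, -0.0]
ft_force: [-0.1, 0.7, 3.9]
gripper_width: 0.091
```

```bash
python3 -c "
from h import *
S()"
```

```text
clk 7.7 tcp [ 0.5427 -0.2497  0.1127] yaw 22.6 tilt [ 0.001  0.    -1.   ] F [-0.14  0.72  3.88] M [0.133 0.19  0.182] w 7.7 q6 0.639 tau6 -0.166
```

Call:
{"method": "move_arm", "body": {"rows": [{"hand": 0.4,"tx": 0,"ty": 0,"tz": 0,"ax": 0,"ay": 0,"az": 0.05},{"hand": 0.4,"tx": 0,"ty": 0,"tz": 0,"ax": 0,"ay": 0,"az": 0.1}]}}

```text
clock: 7.9
tcp_pos: [0.5426, -0.2497, 0.1127]
eef_rot: [0.989, 0.146, 0.0, 0.0]
ft_force: [-1.0, 1.6, 3.5]
gripper_width: 0.084
```

```bash
python3 -c "
from h import *
S()"
```

```text
clk 7.9 tcp [ 0.5426 -0.2497  0.1127] yaw 16.77 tilt [ 0. -0. -1.] F [-1.04  1.6   3.49] M [0.159 0.171 0.25 ] w 7.2 q6 0.741 tau6 -0.165
```

Call:
{"method": "move_arm", "body": {"rows": [{"hand": 0.4,"tx": 0,"ty": 0,"tz": 0,"ax": 0,"ay": 0,"az": 0.05},{"hand": 0.4,"tx": 0,"ty": 0,"tz": 0,"ax": 0,"ay": 0,"az": 0.1}]}}

```text
clock: 8.1
tcp_pos: [0.5425, -0.2497, 0.1127]
eef_rot: [0.995, 0.095, 0.0, 0.0]
ft_force: [-0.9, -0.1, 2.9]
gripper_width: 0.084
```

```bash
python3 -c "
from h import *
S()"
```

```text
clk 8.1 tcp [ 0.5425 -0.2497  0.1127] yaw 10.93 tilt [ 0. -0. -1.] F [-0.87 -0.08  2.92] M [0.086 0.136 0.213] w 7.1 q6 0.842 tau6 -0.166
```

Call:
{"method": "move_arm", "body": {"rows": [{"hand": 0.4,"tx": 0,"ty": 0,"tz": 0,"ax": 0,"ay": 0,"az": 0.05},{"hand": 0.4,"tx": 0,"ty": 0,"tz": 0,"ax": 0,"ay": 0,"az": 0.1}]}}

```text
clock: 8.3
tcp_pos: [0.5425, -0.2498, 0.1127]
eef_rot: [0.999, 0.044, -0.0, 0.0]
ft_force: [-0.8, 1.7, 3.8]
gripper_width: 0.087
```

```bash
python3 -c "
from h import *
S()"
```

```text
clk 8.3 tcp [ 0.5425 -0.2498  0.1127] yaw 5.1 tilt [-0. -0. -1.] F [-0.77  1.69  3.78] M [0.104 0.203 0.231] w 7.5 q6 0.944 tau6 -0.165
```

Call:
{"method": "move_arm", "body": {"rows": [{"hand": 0.4,"tx": 0,"ty": 0,"tz": 0,"ax": 0,"ay": 0,"az": 0.05},{"hand": 0.4,"tx": 0,"ty": 0,"tz": 0,"ax": 0,"ay": 0,"az": 0.1}]}}

```text
clock: 8.5
tcp_pos: [0.5425, -0.2498, 0.1127]
eef_rot: [1.0, -0.006, -0.0, 0.0]
ft_force: [-0.7, 1.5, 3.6]
gripper_width: 0.085
```

```bash
python3 -c "
from h import *
S()"
```

```text
clk 8.5 tcp [ 0.5425 -0.2498  0.1127] yaw -0.73 tilt [-0. -0. -1.] F [-0.68  1.5   3.56] M [0.106 0.219 0.224] w 7.3 q6 1.046 tau6 -0.165
```

Call:
{"method": "move_arm", "body": {"rows": [{"hand": 0.4,"tx": 0,"ty": 0,"tz": 0,"ax": 0,"ay": 0,"az": 0.05},{"hand": 0.4,"tx": 0,"ty": 0,"tz": 0,"ax": 0,"ay": 0,"az": 0.1}]}}

```text
clock: 8.7
tcp_pos: [0.5424, -0.2498, 0.1127]
eef_rot: [0.998, -0.057, -0.0, 0.0]
ft_force: [-0.7, 2.0, 3.4]
gripper_width: 0.087
```

```bash
python3 -c "
from h import *
S()
p,d=capture('side');save('s4',cv2.resize(p[150:310,220:420],(800,640)))"
```

```text
clk 8.7 tcp [ 0.5424 -0.2498  0.1127] yaw -6.57 tilt [-0.001 -0.001 -1.   ] F [-0.67  2.04  3.4 ] M [0.156 0.128 0.227] w 7.5 q6 1.148 tau6 -0.165
```

View pics/s4.png

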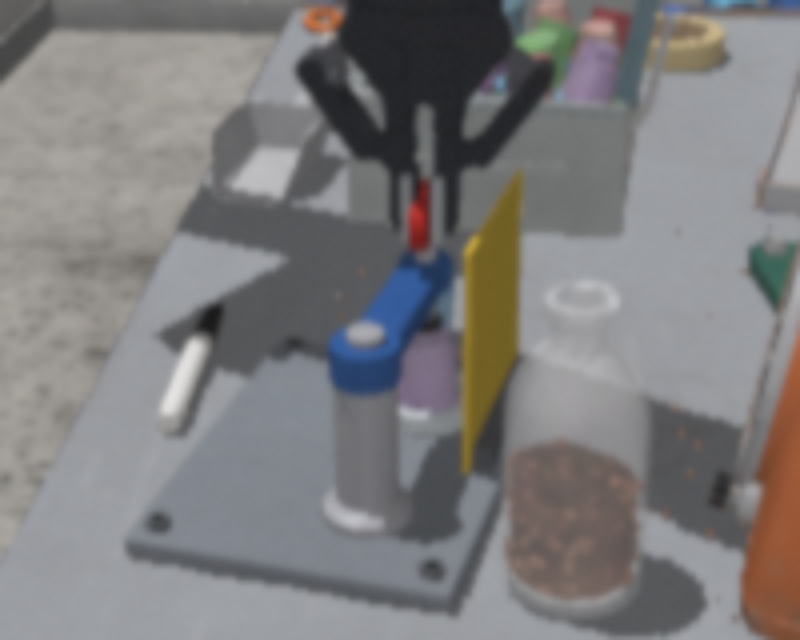

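Call:
{"method": "move_arm", "body": {"rows": [{"hand": 0.4,"tx": 0,"ty": 0,"tz": 0,"ax": 0,"ay": 0,"az": 0.05},{"hand": 0.4,"tx": 0,"ty": 0,"tz": 0,"ax": 0,"ay": 0,"az": 0.1}]}}

```text
clock: 8.95
tcp_pos: [0.5423, -0.2497, 0.1127]
eef_rot: [0.994, -0.108, -0.0, 0.0]
ft_force: [-0.9, 2.2, 3.5]
gripper_width: 0.09
```

```bash
python3 -c "
from h import *
S()"
```

```text
clk 8.95 tcp [ 0.5423 -0.2497  0.1127] yaw -12.43 tilt [-0.001 -0.001 -1.   ] F [-0.95  2.16  3.46] M [0.117 0.195 0.266] w 7.7 q6 1.25 tau6 -0.166
```

Call:
{"method": "move_arm", "body": {"rows": [{"hand": 0.4,"tx": 0,"ty": 0,"tz": 0,"ax": 0,"ay": 0,"az": 0.05},{"hand": 0.4,"tx": 0,"ty": 0,"tz": 0,"ax": 0,"ay": 0,"az": 0.1}]}}

```text
clock: 9.15
tcp_pos: [0.5423, -0.2497, 0.1127]
eef_rot: [0.987, -0.158, -0.0, 0.0]
ft_force: [-0.6, 1.6, 4.3]
gripper_width: 0.084
```

```bash
python3 -c "
from h import *
S()"
```

```text
clk 9.15 tcp [ 0.5423 -0.2497  0.1127] yaw -18.21 tilt [-0.001 -0.001 -1.   ] F [-0.63  1.64  4.27] M [0.198 0.133 0.245] w 7.2 q6 1.351 tau6 -0.168
```

Call:
{"method": "move_arm", "body": {"rows": [{"hand": 0.4,"tx": 0,"ty": 0,"tz": 0,"ax": 0,"ay": 0,"az": 0.05},{"hand": 0.4,"tx": 0,"ty": 0,"tz": 0,"ax": 0,"ay": 0,"az": 0.1}]}}

```text
clock: 9.35
tcp_pos: [0.5422, -0.2497, 0.1127]
eef_rot: [0.978, -0.208, -0.001, 0.0]
ft_force: [-0.4, 1.3, 3.9]
gripper_width: 0.086
```

```bash
python3 -c "
from h import *
S()
p,d=capture('side');save('s5',cv2.resize(p[150:310,220:420],(800,640)))"
```

```text
clk 9.35 tcp [ 0.5422 -0.2497  0.1127] yaw -23.99 tilt [-0.001 -0.001 -1.   ] F [-0.38  1.25  3.93] M [0.118 0.205 0.239] w 7.4 q6 1.452 tau6 -0.168
```

View pics/s5.png

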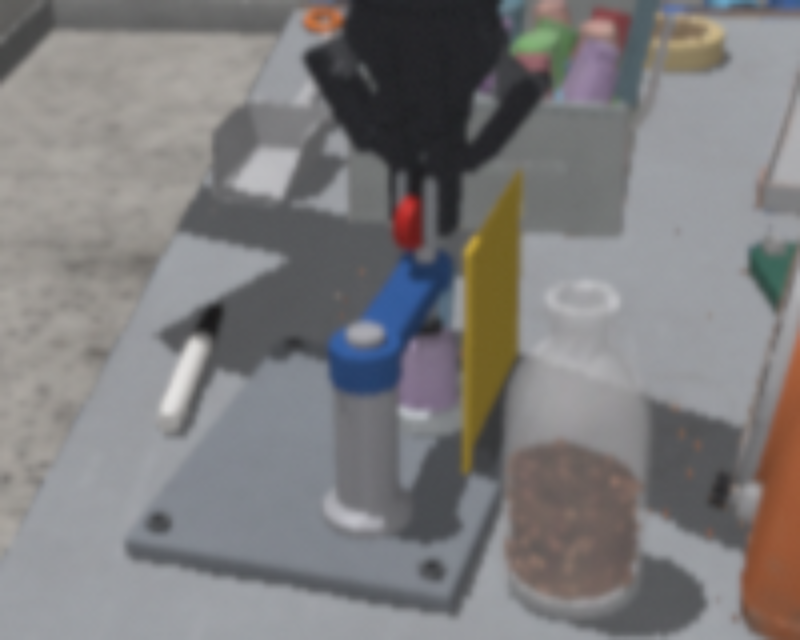

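Call:
{"method": "move_arm", "body": {"rows": [{"hand": 0.4,"tx": 0,"ty": 0,"tz": 0,"ax": 0,"ay": 0,"az": 0.05},{"hand": 0.4,"tx": 0,"ty": 0,"tz": 0,"ax": 0,"ay": 0,"az": 0.1}]}}

```text
clock: 9.6
tcp_pos: [0.5421, -0.2497, 0.1127]
eef_rot: [0.966, -0.257, -0.001, 0.0]
ft_force: [-0.3, 0.5, 3.1]
gripper_width: 0.087
```

```bash
python3 -c "
from h import *
S()"
```

```text
clk 9.6 tcp [ 0.5421 -0.2497  0.1127] yaw -29.82 tilt [-0.001 -0.001 -1.   ] F [-0.34  0.48  3.1 ] M [0.099 0.201 0.242] w 7.5 q6 1.554 tau6 -0.169
```

Call:
{"method": "move_arm", "body": {"rows": [{"hand": 0.4,"tx": 0,"ty": 0,"tz": 0,"ax": 0,"ay": 0,"az": 0.05},{"hand": 0.4,"tx": 0,"ty": 0,"tz": 0,"ax": 0,"ay": 0,"az": 0.1}]}}

```text
clock: 9.8
tcp_pos: [0.5421, -0.2496, 0.1127]
eef_rot: [0.952, -0.305, -0.001, 0.001]
ft_force: [-0.0, 0.8, 3.6]
gripper_width: 0.084
```

```bash
python3 -c "
from h import *
S()"
```

```text
clk 9.8 tcp [ 0.5421 -0.2496  0.1127] yaw -35.56 tilt [-0.002 -0.001 -1.   ] F [-0.03  0.8   3.56] M [0.189 0.217 0.207] w 7.2 q6 1.654 tau6 -0.171
```

Call:
{"method": "move_arm", "body": {"rows": [{"hand": 0.4,"tx": 0,"ty": 0,"tz": 0,"ax": 0,"ay": 0,"az": 0.05},{"hand": 0.4,"tx": 0,"ty": 0,"tz": 0,"ax": 0,"ay": 0,"az": 0.1}]}}

```text
clock: 10.0
tcp_pos: [0.542, -0.2496, 0.1127]
eef_rot: [0.936, -0.353, -0.001, 0.001]
ft_force: [-0.4, 1.5, 4.0]
gripper_width: 0.087
```

```bash
python3 -c "
from h import *
S()"
```

```text
clk 10.0 tcp [ 0.542  -0.2496  0.1127] yaw -41.3 tilt [-0.002 -0.001 -1.   ] F [-0.39  1.49  4.01] M [0.218 0.196 0.235] w 7.4 q6 1.755 tau6 -0.171
```

Call:
{"method": "move_arm", "body": {"rows": [{"hand": 0.4,"tx": 0,"ty": 0,"tz": 0,"ax": 0,"ay": 0,"az": 0.05},{"hand": 0.4,"tx": 0,"ty": 0,"tz": 0,"ax": 0,"ay": 0,"az": 0.1}]}}

```text
clock: 10.2
tcp_pos: [0.542, -0.2496, 0.1127]
eef_rot: [0.917, -0.399, -0.001, 0.001]
ft_force: [-0.9, 1.1, 4.3]
gripper_width: 0.088
```

```bash
python3 -c "
from h import *
S()
p,d=capture('side');save('s6',cv2.resize(p[190:270,290:370],(640,640),interpolation=cv2.INTER_CUBIC))"
```

```text
clk 10.2 tcp [ 0.542  -0.2496  0.1127] yaw -47.04 tilt [-0.002 -0.001 -1.   ] F [-0.91  1.14  4.26] M [0.207 0.205 0.234] w 7.6 q6 1.855 tau6 -0.131
```

View pics/s6.png

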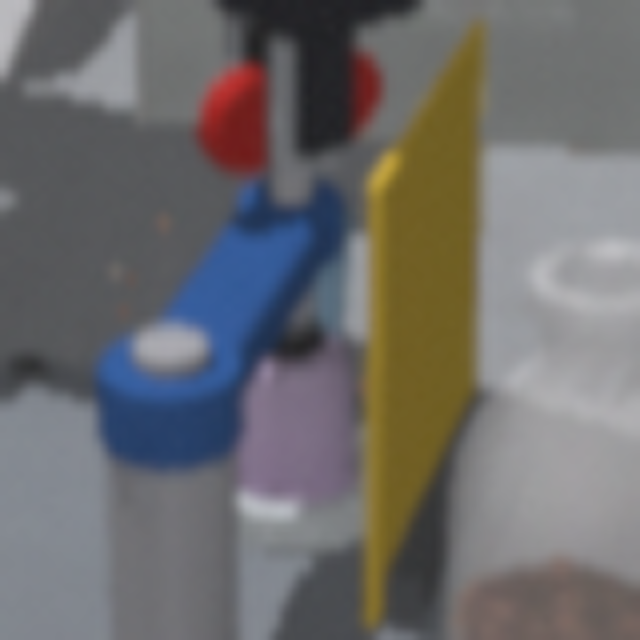

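Call:
{"method": "move_arm", "body": {"rows": [{"hand": 0.4,"tx": 0,"ty": 0,"tz": 0,"ax": 0,"ay": 0,"az": 0.05},{"hand": 0.4,"tx": 0,"ty": 0,"tz": 0,"ax": 0,"ay": 0,"az": 0.1}]}}

```text
clock: 10.45
tcp_pos: [0.5419, -0.2495, 0.1128]
eef_rot: [0.896, -0.445, -0.001, 0.001]
ft_force: [-1.4, 1.6, 4.1]
gripper_width: 0.085
```

```bash
python3 -c "
from h import *
S()"
```

```text
clk 10.45 tcp [ 0.5419 -0.2495  0.1128] yaw -52.83 tilt [-0.002 -0.001 -1.   ] F [-1.36  1.62  4.12] M [0.218 0.143 0.312] w 7.2 q6 1.956 tau6 -0.093
```

Call:
{"method": "move_arm", "body": {"rows": [{"hand": 0.4,"tx": 0,"ty": 0,"tz": 0,"ax": 0,"ay": 0,"az": 0.05},{"hand": 0.4,"tx": 0,"ty": 0,"tz": 0,"ax": 0,"ay": 0,"az": 0.1}]}}

```text
clock: 10.65
tcp_pos: [0.5419, -0.2495, 0.1128]
eef_rot: [0.872, -0.489, -0.001, 0.001]
ft_force: [-0.6, 0.9, 3.6]
gripper_width: 0.088
```

```bash
python3 -c "
from h import *
S()
capture('wrist');S();capture('wrist');S()"
```

```text
clk 10.65 tcp [ 0.5419 -0.2495  0.1128] yaw -58.52 tilt [-0.002 -0.001 -1.   ] F [-0.61  0.92  3.62] M [0.213 0.214 0.315] w 7.5 q6 2.055 tau6 -0.056
clk 10.7 tcp [ 0.5419 -0.2495  0.1128] yaw -58.61 tilt [-0.002 -0.001 -1.   ] F [-0.78  1.02  3.53] M [0.226 0.201 0.173] w 7.7 q6 2.057 tau6 0.352
clk 10.75 tcp [ 0.5419 -0.2495  0.1128] yaw -58.46 tilt [-0.002 -0.001 -1.   ] F [-1.62  1.36  4.09] M [0.231 0.182 0.057] w 7.8 q6 2.054 tau6 0.251
```

Call:
{"method": "move_arm", "body": {"rows": [{"hand": 0.4,"tx": 0,"ty": 0,"tz": 0,"ax": 0,"ay": 0,"az": 0.05}]}}

```text
clock: 10.85
tcp_pos: [0.5419, -0.2494, 0.1128]
eef_rot: [0.861, -0.509, -0.001, 0.001]
ft_force: [-1.7, 0.4, 4.1]
gripper_width: 0.086
```

```bash
python3 -c "
from h import *
S()"
```

```text
clk 10.85 tcp [ 0.5419 -0.2494  0.1128] yaw -61.22 tilt [-0.002 -0.    -1.   ] F [-1.67  0.38  4.12] M [0.207 0.2   0.374] w 7.3 q6 2.102 tau6 -0.179
```

Contact came at about -41° tool yaw. Torque gives about 19 N and the angle turned about 21 N. I'll release with a small opening and rise straight up.

Call:
{"method": "move_arm", "body": {"rows": [{"hand": 1.2,"tx": 0,"ty": 0,"tz": 0,"ax": 0,"ay": 0,"az": 0},{"hand": 1.8,"tx": 0,"ty": 0,"tz": 0,"ax": 0,"ay": 0,"az": 0},{"hand": 2.2,"tx": 0,"ty": 0,"tz": 0,"ax": 0,"ay": 0,"az": 0},{"hand": 2.2,"tx": 0,"ty": 0,"tz": 0,"ax": 0,"ay": 0,"az": 0}], "grip_force": 20}}

```text
clock: 11.25
tcp_pos: [0.5418, -0.2495, 0.1125]
eef_rot: [0.861, -0.509, -0.001, 0.001]
ft_force: [0.0, 0.1, -0.9]
gripper_width: 0.255
```

```bash
python3 -c "
from h import *
S()"
```

```text
clk 11.25 tcp [ 0.5418 -0.2495  0.1125] yaw -61.19 tilt [-0.002 -0.    -1.   ] F [ 0.04  0.07 -0.89] M [ 0.02   0.009 -0.05 ] w 21.7 q6 2.102 tau6 -0.006
```

Call:
{"method": "move_arm", "body": {"rows": [{"hand": 2.2,"tx": 0,"ty": 0,"tz": -1,"ax": 0,"ay": 0,"az": 0},{"hand": 2.2,"tx": 0,"ty": 0,"tz": -3,"ax": 0,"ay": 0,"az": 0},{"hand": 2.2,"tx": 0,"ty": 0,"tz": -6,"ax": 0,"ay": 0,"az": 0},{"hand": 2.2,"tx": 0,"ty": 0,"tz": -10,"ax": 0,"ay": 0,"az": 0},{"hand": 2.2,"tx": 0,"ty": 0,"tz": -12,"ax": 0,"ay": 0,"az": 0},{"hand": 2.2,"tx": 0,"ty": 0,"tz": -12,"ax": 0,"ay": 0,"az": 0}]}}

```text
clock: 11.85
tcp_pos: [0.5442, -0.2507, 0.2373]
eef_rot: [0.861, -0.509, 0.003, 0.001]
ft_force: [0.1, -0.3, -0.1]
gripper_width: 0.257
```

```bash
python3 -c "
from h import *
st=S()
p,d=capture('side');save('s7',cv2.resize(p[150:310,220:420],(800,640),interpolation=cv2.INTER_CUBIC))
p,d=capture('wrist');save('w7',p)
W=cloud('wrist',d,st)
hsv=cv2.cvtColor(p,cv2.COLOR_RGB2HSV);H,Sa=[hsv[...,i].astype(int) for i in range(2)];zz=W[...,2]
for n,m in [('red',((H<8)|(H>172))&(Sa>120)&(zz>.13)&(zz<.145)),('blue',(H>100)&(H<122)&(Sa>120)&(zz>.098)&(zz<.107))]:
  P=W[m][:,:2];l=cv2.fitLine(P.astype(np.float32),cv2.DIST_L2,0,1e-4,1e-4).ravel();print(n,len(P),l.round(4),np.degrees(np.arctan2(l[1],l[0])).round(1))
"
```

```text
clk 11.85 tcp [ 0.5442 -0.2507  0.2373] yaw -61.18 tilt [ 0.005 -0.005 -1.   ] F [ 0.09 -0.29 -0.12] M [-0.064 -0.065  0.062] w 21.9 q6 2.102 tau6 0.0
red 490 [ 0.8752  0.4837  0.5473 -0.247 ] 28.9
blue 1729 [ 0.202   0.9794  0.5363 -0.2925] 78.3
```

View pics/s7.png

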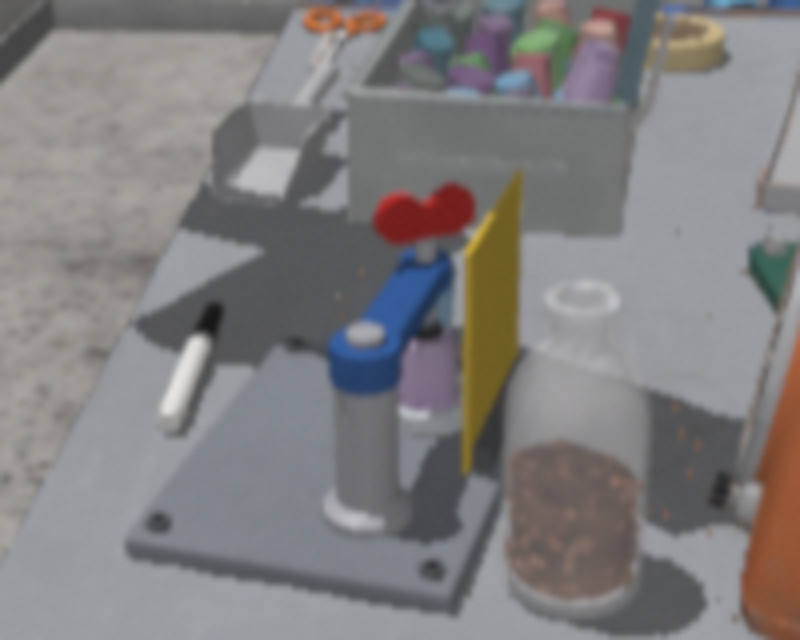

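View pics/w7.png

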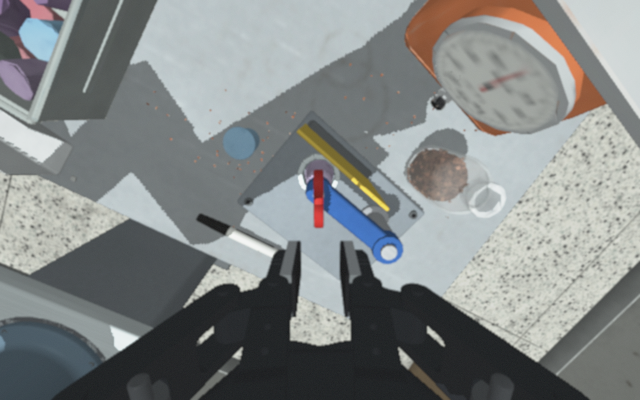

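The side view shows the foot at (428,330) on the standing cap, and the guard and bystanders untouched. The wrist view shows the plate at 28.9°, matching the tool, so it didn't slip. The arm is at 78.3°, parallel to the guard. Handing in.

```bash
python3 -c "
from h import *
print(job.close_job())"
```

```text
the job is handed in; nothing more can be done
None
```

The cap is clamped at about 20 N. The blue arm is at its stop over it, the gripper has let go and is clear above, and I handed the job in at about 12 s. The 20 N is an estimate, because nothing measures the force on the cap directly.

- **Swing:** I gripped the wing knob and carried the arm about 35° clockwise until it met its stop. There the side force rose to 5 N and motion stopped.
- **Tightening:** I turned the knob clockwise in equal steps, about 1.87 rad in all. The foot met the cap after about 1.54 rad.
- **Clamp force:** The estimates agree roughly. The noisy wrist moment rose about 0.14 N m above the free readings (20 N), the turn past contact gives about 21 N, and the joint torque, extrapolated over the last step, gives about 19 N. Joint torque rose about 15% less per radian than stated, so the true force could be a newton or two off.
- **Last checks:**
  - The knob plate stands at 28.9°, against 28.8° for the tool, so it did not slip or spring back.
  - The arm is at 78.3°, against 77.75° expected at the stop.
  - The cap is standing in its pocket with the foot on it.
  - The guard, blue cap, pen and bottle look undisturbed.
  - Forces on the tool are near zero.

One move call was refused for a missing field and moved nothing. No check failed.

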